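Bed a battery pack in the spring clamp and hold it at the third click

TASK

A battery pack stands in the bench clamp and has to be bedded, then kept under light pressure for taping: by its black knob, pull the sprung lever through its whole stroke to the end stop, then ease it back slowly, taking a few seconds, all the way to rest, never letting it snap back. Then pull it from rest again, counting three clicks, and finish with the fingers still on the knob, holding the lever still in the third click, as it springs back if let go. Do not disturb the pack or the things lying around the clamp.

Things in the scene. Friction and masses are not known exactly. Their poses are not given: they have to be found in the camera images.
- clamp: The clamp, screwed to the bench: aluminium base plate 120 x 295 x 10 mm, long along its y. Origin on the lever's pivot axis at bench level; z up, +y from the pivot along the plate to the cradle with the pack. The lever stands out on the -y side over a fan-shaped index plate (88 mm from the axis, top 50 mm above the bench) with seven dark dimples: rest and six clicks.
- pivot (a point): Point on the vertical pivot axis of the lever, 57 mm above the bench, at the height of the flat lever arm. The knob's centre moves on a level arc of radius 110 mm about this axis. In the clamp's frame the direction from here to the knob is at the angle (-0.941 minus the lever's joint value): (0.59, -0.81) at rest, (-0.59, -0.81) at the end stop, nearest the robot.
- grip: Upright black knob on the lever's end: round, 24 mm in diameter (20 mm at its ends), 60 mm tall, revolving freely on its pin. Origin at its centre, 96 mm above the bench; z up; its yaw means nothing. Free all round for 70 mm at its height; the steel lever arm (16 mm wide, top 62 mm above the bench) runs 4 mm below it. The spring pulls at it with about 5 N at rest, 7 N half-way, 9 N at the end.
- lever (a joint): Lever angle, rad: 0 at rest (and at the start), 1.26 at the end stop, growing clockwise seen from above as it is pulled. Always sprung back to 0. Six clicks at 0.2, 0.4, 0.6, 0.8, 1.0, 1.2 (22 mm apart at the knob): between clicks the pull rises to 2.5 N over the spring's, then falls to 2.5 N under it; it is back at the spring's own in the click. Clicks do not hold the lever.
- pack_center (a point): Centre of the loose battery pack, two rows of six upright yellow cells, 37 x 112 x 68 mm, 0.56 kg, standing in the clamp's cradle 10 mm above the bench, its top 78 mm above the bench; long along the clamp's y. Leave it there.
- pliers: Bystander: pliers with dark blue handles, about 140 mm long, 50 mm wide, 13 mm high, lying flat along their x beyond the clamp; origin at mid-length on the bench.
- spool_center (a point): Bystander: centre of a metal spool of 60 mm diameter and 52 mm height standing on the bench on the robot's side of the clamp.
- bin_center (a point): Bystander: centre of a blue open plastic parts bin 100 x 80 x 45 mm standing on the bench to the -y side of the lever.

How it is judged (in metres and radians):
On the way, in this order (a step that is already met when the one before it is completed fails the run):
1. the lever is pulled by its knob to the end of its stroke (value of joint lever above 1.16 rad and contact force between the fingers and grip above 1 N), for 0.1 s.
2. the lever is eased back to rest (value of joint lever below 0.09 rad), for 0.1 s.
3. the lever is advanced three clicks and held there by the knob (value of joint lever between 0.52 and 0.68 rad and contact force between the fingers and grip above 1 N), for 0.5 s.
At the end, for the whole second after the job is handed in: The fingers are on the knob (over 1 N) and hold the lever still in the third click, 0.6 rad within 0.08 rad; the pack is within 15 mm of where it stood, and pliers, spool and bin within 30 mm (all of step 3 and velocity of joint lever between -0.15 and 0.15 rad/s and distance of pack_center from where it was at the start of the episode below 0.015 m and distance of each of pliers, spool_center, bin_center from where it was at the start of the episode below 0.03 m); the arm keeps its last pose, push and grip.
It fails at once if the lever snaps back (faster than 1.6 rad/s) (velocity of joint lever below -1.6 rad/s).
It fails at once if the pack is pushed about (distance of pack_center from where it was at the start of the episode above 0.015 m).
It fails at once if a bystander is pushed about (distance of any of pliers, spool_center, bin_center from where it was at the start of the episode above 0.03 m).
It also fails if it takes over 58 s, if anything falls off the work surface, if the arm or the gripper's body presses on something with over 40 N, if the wrist force passes 120 N, or if a joint passes its speed limit or range.

ROBOT

A 6-joint arm with a two-finger parallel gripper is mounted at the origin on the work surface. World frame = base frame: x ahead of the robot, y to its left, z up, the work surface at z = 0. Lengths are in m, angles in degrees, forces in N, time in s.
With the tool pointing down it reaches from about 0.35 to 0.875 m from the base axis. Payload 4.2 kg.
Tool frame: the origin (TCP) lies midway between the tips of the shut fingers; the grasp point (between the pads) lies 19 mm behind it; z points along the fingers, y is the line along which they close (so a half turn about z gives the same grasp; the last joint's range is limited). The gripper opens to 87 mm and grips with 3 to 60 N. Pads are 19 mm wide; open, the fingers measure 117 mm over their backs; the gripper's body (75 mm by 190 mm) begins 51 mm behind the grasp point.
Start: joints at [-55.027, 22.042, 0.453, 0, -68.411, -14.817], TCP at [0.215, -0.587, 0.223] pointing down, gripper open.
Joint ranges: [-179.83, 179.83], [-69.29, 118.12], [-61.27, 80.66], [-181.25, 117.63], [-171.15, -9.14], [-177.46, 177.46]. Speed limits (degrees/s): [159.86, 159.86, 180, 180, 180, 180].

INTERFACE

Orientations are given as a 3x3 rotation matrix whose columns are the frame's x, y, z axes.
In Python, from station import sense, capture, camera_params, finish_job gives the robot as it stands.
- The arm moves only by the tool drive_tool, never from a script. Its argument "rows" is a list of rows, each an object of numbers: "tx", "ty", "tz": the shift along the tool's x, y, z in cm; "ax", "ay", "az": the turn, a rotation vector about the tool's x, y, z in rad; "claw": the finger opening in cm, from 0 to 8.7. In form: [{"tx": .., "ty": .., "tz": .., "ax": .., "ay": .., "az": .., "claw": ..}, ...]. A call has 1 to 10 rows; each row shifts and turns the commanded pose from where the row before left it, along the tool's axes as they then stand; what a row does not reach is not made up. A row lasts 1/12 s, in which the tool goes at most 41.7 mm and 7.16 degrees, less where a joint would pass 70% of its speed; a pose out of reach is approached as far as the arm can. A call with a gripper value outside its range is refused whole. The fingers move at their own pace and stop on an object; the grip force is fixed at half the most. Time passes only in rows, so rows that do not move let the fingers close. It gives the time, the measured TCP pose, the force, the opening and the grip force at its end, in the units of the state.
- sense(): the state, without advancing time (a new reading comes with each control period).
- capture(name): name is "scene" or "top" or "wrist"; returns (picture, depth): 480x640x3 uint8, red, green, blue; 480x640 float32, m along the optical axis (not along the pixel's ray), 0 where there is no reading.
- camera_params(name): a dict with "intrinsics" (3x3 intrinsics, pixels), "k1" (the pictures are not rectified: a ray, as slopes to the right and down, at radius r is drawn at 1 + k1 r^2 times it, then the intrinsics apply), "R" (3x3) and "t" (3): a world point X has camera coordinates R X + t; the wrist camera has in their place "tool_from_camera" (4x4, takes a point from camera to tool coordinates, whose origin is the TCP and whose axes are the flange's). Camera axes: x right, y down, z forward; pixel columns grow to the right and rows downward; lengths in m; the calibration is good to about 2 mm. A picture is of the moment at which its call begins: read the wrist's pose just before it. camera_params takes no time and is no camera call.
- finish_job(): hands the job in; it is judged then, once.
The state is a dict: "time_s": time; "joints": joint angles; "joint_velocities": joint speeds; "effort": joint torques, N m; "tcp_pos": TCP position; "ee_rot": TCP orientation; "wrist_force": force on the tool from outside, world axes, zero at the start; "moment": the same for the moment, N m; "gripper_width": opening from 0.0 (shut) to 1.0 (fully open); "gripper_force": force on a finger pad.
Only numpy, scipy, OpenCV 4.12 (cv2) and the standard library are available. Lean on these libraries where they do the work, as an engineer would, in place of code of your own. Each camera call takes 0.05 s, during which the arm holds its last target. There are 200 camera calls.

## Working session

There is one attempt and no reset: what is moved stays moved. The work goes in short steps, Python scripts to look and compute and a tool call to move; the robot and the scene stay as the last step left them, time stands still between calls to the robot, and variables do not carry over. Pictures are saved under pics/ and viewed, at most 10 in all, crops included, and the job is handed in when it is done.

Besides the shell and the picture viewer there is one more tool, called after "Request:" in YAML: its name, and indented under it one key for each argument. drive_tool: Moves the arm, as the interface text tells. Its arguments: {"type":"object","properties":{"rows":{"type":"array"}},"required":["rows"]}

```bash
mkdir -p pics
python3 - <<'E'
from station import *
import cv2,numpy as np
for n in("scene","top"):
    p,d=capture(n); cv2.imwrite(f"pics/{n}0.png",p[:,:,::-1]); np.save(f"pics/{n}0.npy",d)
    c=camera_params(n); print(n,c["k1"],np.round(-np.array(c["R"]).T@c["t"],3))
s=sense(); print(s["tcp_pos"],np.round(s["ee_rot"],3),s["time_s"])
E
```

```text
scene 0.01620492732816706 [ 0.914 -0.352  0.641]
top -0.10822610705243947 [0.497 0.043 1.16 ]
[ 0.21518617 -0.58622073  0.22156195] [[-0.939 -0.344 -0.001]
 [-0.344  0.939  0.002]
 [ 0.     0.002 -1.   ]] 0.1
```

View pics/top0.png

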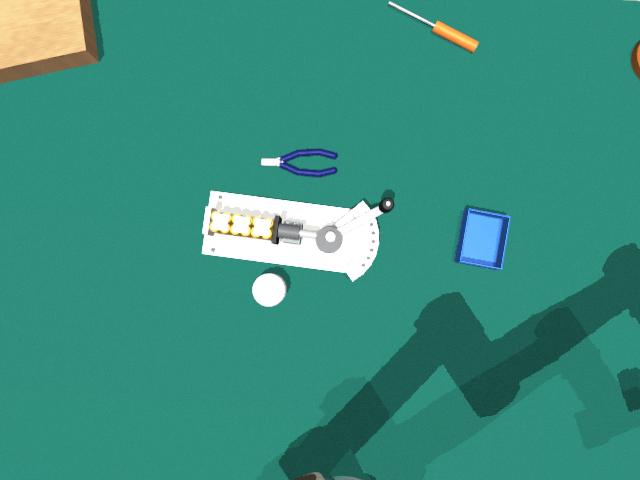

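View pics/scene0.png

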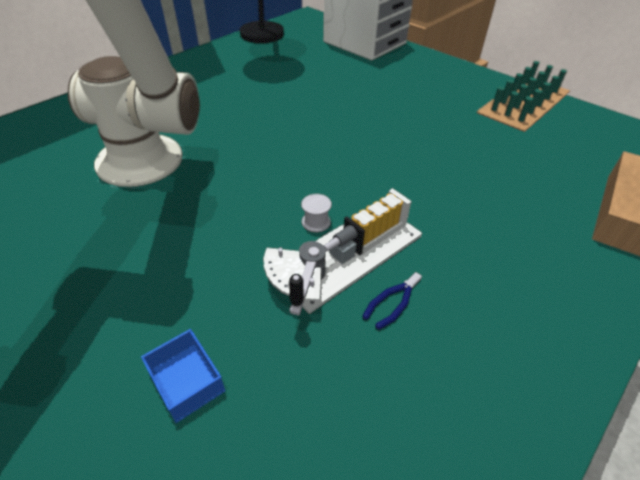

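The top view shows the knob top at about (387,204), the pivot cap at (329,238), the bin at (484,239), the spool at (269,290) and the pliers at (305,163).

```bash
cat > h.py <<'E'
from station import *
import cv2,numpy as np
def pix2w(n,u,v,z):
    c=camera_params(n);K=np.array(c["intrinsics"]);R=np.array(c["R"]);t=np.array(c["t"])
    q=cv2.undistortPoints(np.array([[[u,v]]],float),K,np.array([c["k1"],0,0,0]))[0,0]
    r=R.T@np.array([q[0],q[1],1]);o=-R.T@t
    return o+r*(z-o[2])/r[2]
E
python3 - <<'E'
from h import *
for l,u,v,z in[("knob",387,204,.126),("pivcap",329,238,.07),("c1",211,192,.01),("c2",203,254,.01),("bin",484,239,.045),("spool",269,290,.052),("pliers",305,163,.01)]:
    print(l,np.round(pix2w("top",u,v,z),4))
print("knob scene",pix2w("scene",296,278,.126))
d=np.load("pics/top0.npy");print(d[204,387],d[238,329])
a=cv2.imread("pics/top0.png")[170:300,190:400];cv2.imwrite("pics/topc.png",cv2.resize(a,None,fx=3.7,fy=3.7,interpolation=cv2.INTER_CUBIC))
b=cv2.imread("pics/scene0.png")[220:330,230:380];cv2.imwrite("pics/scenec.png",cv2.resize(b,None,fx=5,fy=5,interpolation=cv2.INTER_CUBIC))
E
```

```text
knob [ 0.6082 -0.0669  0.126 ]
pivcap [0.5521 0.0298 0.07  ]
c1 [0.6388 0.2529 0.01  ]
c2 [0.5216 0.2649 0.01  ]
bin [ 0.5555 -0.2542  0.045 ]
spool [0.4579 0.1361 0.052 ]
pliers [0.6962 0.0763 0.01  ]
knob scene [ 0.61100411 -0.06859277  0.126     ]
1.0372106 1.0910289
```

View pics/topc.png

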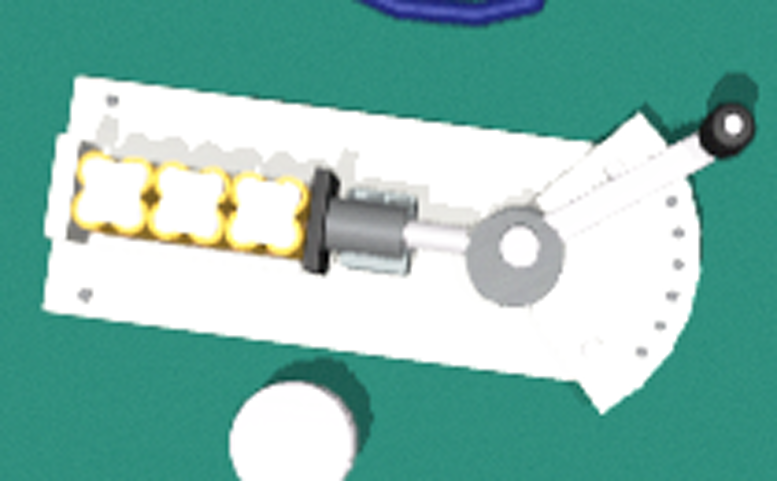

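View pics/scenec.png

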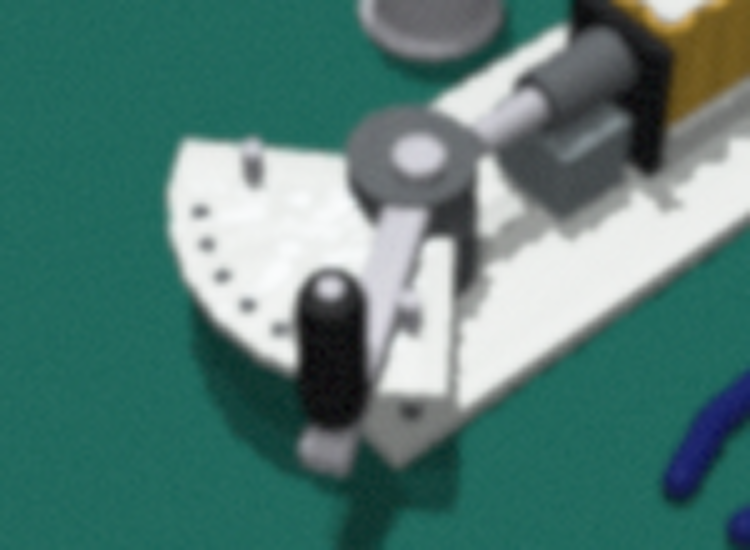

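The knob is at about (0.609, -0.067) and the pivot at (0.553, 0.029). Their spacing comes out at 0.111 m against the stated 0.110. The clamp yaw is about -6.5°. I'll turn the tool so its y runs along the clamp's -x, the chord of the pull.

Request:
drive_tool:
  rows:
    - {"az":-0.124,"claw":8.7}
    - {"az":-0.124,"claw":8.7}
    - {"az":-0.124,"claw":8.7}
    - {"az":-0.124,"claw":8.7}
    - {"az":-0.124,"claw":8.7}
    - {"az":-0.124,"claw":8.7}
    - {"az":-0.124,"claw":8.7}
    - {"az":-0.124,"claw":8.7}
    - {"az":-0.124,"claw":8.7}
    - {"claw":8.7}

```text
invalid input at $.rows[0]: expected keys tx, ty, tz, ax, ay, az, claw
```

Request:
drive_tool:
  rows:
    - {"tx":0,"ty":0,"tz":0,"ax":0,"ay":0,"az":-0.124,"claw":8.7}
    - {"tx":0,"ty":0,"tz":0,"ax":0,"ay":0,"az":-0.124,"claw":8.7}
    - {"tx":0,"ty":0,"tz":0,"ax":0,"ay":0,"az":-0.124,"claw":8.7}
    - {"tx":0,"ty":0,"tz":0,"ax":0,"ay":0,"az":-0.124,"claw":8.7}
    - {"tx":0,"ty":0,"tz":0,"ax":0,"ay":0,"az":-0.124,"claw":8.7}
    - {"tx":0,"ty":0,"tz":0,"ax":0,"ay":0,"az":-0.124,"claw":8.7}
    - {"tx":0,"ty":0,"tz":0,"ax":0,"ay":0,"az":-0.124,"claw":8.7}
    - {"tx":0,"ty":0,"tz":0,"ax":0,"ay":0,"az":-0.124,"claw":8.7}
    - {"tx":0,"ty":0,"tz":0,"ax":0,"ay":0,"az":-0.124,"claw":8.7}

```text
time_s: 0.85
tcp_pos: [0.2153, -0.5864, 0.2219]
ee_rot: [[-0.097, -0.995, -0.0], [-0.995, 0.097, 0.001], [-0.001, 0.001, -1.0]]
wrist_force: [0.3, -0.7, 0.8]
gripper_width: 1.001
gripper_force: 0.0
```

Request:
drive_tool:
  rows:
    - {"tx":-3,"ty":-1.9,"tz":0,"ax":0,"ay":0,"az":0,"claw":8.7}
    - {"tx":-3,"ty":-1.9,"tz":0,"ax":0,"ay":0,"az":0,"claw":8.7}
    - {"tx":-3,"ty":-1.9,"tz":0,"ax":0,"ay":0,"az":0,"claw":8.7}
    - {"tx":-3,"ty":-1.9,"tz":0,"ax":0,"ay":0,"az":0,"claw":8.7}
    - {"tx":-3,"ty":-1.9,"tz":0,"ax":0,"ay":0,"az":0,"claw":8.7}
    - {"tx":-3,"ty":-1.9,"tz":0,"ax":0,"ay":0,"az":0,"claw":8.7}
    - {"tx":-3,"ty":-1.9,"tz":0,"ax":0,"ay":0,"az":0,"claw":8.7}
    - {"tx":-3,"ty":-1.9,"tz":0,"ax":0,"ay":0,"az":0,"claw":8.7}
    - {"tx":-3,"ty":-1.9,"tz":0,"ax":0,"ay":0,"az":0,"claw":8.7}
    - {"tx":-3,"ty":-1.9,"tz":0,"ax":0,"ay":0,"az":0,"claw":8.7}

```text
time_s: 1.68
tcp_pos: [0.4357, -0.3061, 0.2223]
ee_rot: [[-0.103, -0.995, -0.001], [-0.995, 0.103, 0.0], [-0.0, 0.001, -1.0]]
wrist_force: [0.6, -0.9, -0.3]
gripper_width: 0.999
gripper_force: 0.0
```

Request:
drive_tool:
  rows:
    - {"tx":-3,"ty":-1.8,"tz":0,"ax":0,"ay":0,"az":0,"claw":8.7}
    - {"tx":-3,"ty":-1.8,"tz":0,"ax":0,"ay":0,"az":0,"claw":8.7}
    - {"tx":-3,"ty":-1.8,"tz":0,"ax":0,"ay":0,"az":0,"claw":8.7}
    - {"tx":-3,"ty":-1.8,"tz":0,"ax":0,"ay":0,"az":0,"claw":8.7}
    - {"tx":-3,"ty":-1.8,"tz":0,"ax":0,"ay":0,"az":0,"claw":8.7}
    - {"tx":-3,"ty":-1.8,"tz":0,"ax":0,"ay":0,"az":0,"claw":8.7}
    - {"tx":-3,"ty":-1.8,"tz":0,"ax":0,"ay":0,"az":0,"claw":8.7}
    - {"tx":-2.6,"ty":-1.6,"tz":0,"ax":0,"ay":0,"az":0,"claw":8.7}
    - {"tx":-1.5,"ty":-0.7,"tz":0,"ax":0,"ay":0,"az":0,"claw":8.7}
    - {"tx":0,"ty":0,"tz":0,"ax":0,"ay":0,"az":0,"claw":8.7}

```text
time_s: 2.52
tcp_pos: [0.6105, -0.0707, 0.2214]
ee_rot: [[-0.1, -0.995, -0.001], [-0.995, 0.1, 0.0], [-0.0, 0.001, -1.0]]
wrist_force: [-0.5, 0.5, 0.3]
gripper_width: 1.002
gripper_force: 0.0
```

Run:
```python
from h import *
s=sense();p,d=capture("wrist"); cv2.imwrite("pics/w1.png",p[:,:,::-1])
c=camera_params("wrist");T=np.array(c["tool_from_camera"]);print(s["tcp_pos"],np.round(s["ee_rot"],3),np.round(T,3))
C=np.linalg.inv(T);K=np.array(c["intrinsics"]);R=np.array(s["ee_rot"])
X=R.T@(np.array([.609,-.0675,.126])-s["tcp_pos"])
rv=cv2.Rodrigues(C[:3,:3])[0];print("expect knob px",cv2.projectPoints(X[None],rv,C[:3,3],K,np.array([c["k1"],0,0,0]))[0].ravel())
```

```text
[ 0.61053648 -0.07072451  0.22138377] [[-0.1   -0.995 -0.001]
 [-0.995  0.1    0.   ]
 [-0.     0.001 -1.   ]] [[ 0.001 -0.958 -0.286  0.08 ]
 [ 1.     0.001  0.     0.001]
 [ 0.    -0.286  0.958 -0.163]
 [ 0.     0.     0.     1.   ]]
expect knob px [314.36471392 247.74464586]
```

View pics/w1.png

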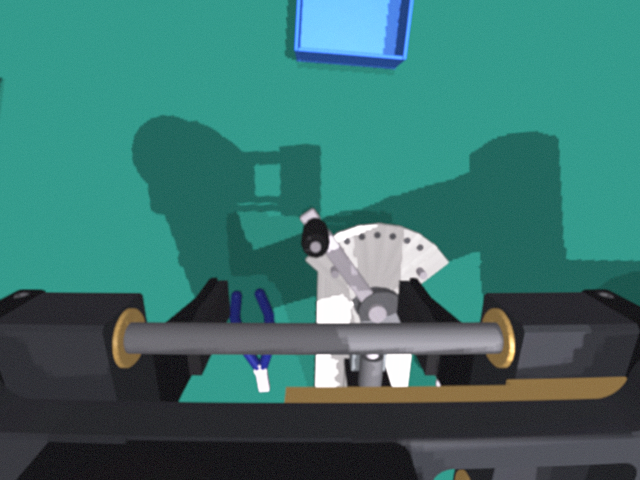

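The wrist view has the knob top at (315,246), against a prediction of (314,248), so the position is confirmed. Next I descend and close.

Request:
drive_tool:
  rows:
    - {"tx":-0.3,"ty":0.2,"tz":1.5,"ax":0,"ay":0,"az":0,"claw":8.7}
    - {"tx":0,"ty":0,"tz":2,"ax":0,"ay":0,"az":0,"claw":8.7}
    - {"tx":0,"ty":0,"tz":2,"ax":0,"ay":0,"az":0,"claw":8.7}
    - {"tx":0,"ty":0,"tz":2,"ax":0,"ay":0,"az":0,"claw":8.7}
    - {"tx":0,"ty":0,"tz":2,"ax":0,"ay":0,"az":0,"claw":8.7}
    - {"tx":0,"ty":0,"tz":2,"ax":0,"ay":0,"az":0,"claw":8.7}
    - {"tx":0,"ty":0,"tz":1.5,"ax":0,"ay":0,"az":0,"claw":8.7}
    - {"tx":0,"ty":0,"tz":1.1,"ax":0,"ay":0,"az":0,"claw":8.7}
    - {"tx":0,"ty":0,"tz":0,"ax":0,"ay":0,"az":0,"claw":5}
    - {"tx":0,"ty":0,"tz":0,"ax":0,"ay":0,"az":0,"claw":5}

```text
time_s: 3.4
tcp_pos: [0.6072, -0.0711, 0.0816]
ee_rot: [[-0.104, -0.995, -0.001], [-0.995, 0.104, -0.0], [0.001, 0.001, -1.0]]
wrist_force: [0.1, 0.5, -0.2]
gripper_width: 0.92
gripper_force: 0.0
```

Request:
drive_tool:
  rows:
    - {"tx":0,"ty":0,"tz":0,"ax":0,"ay":0,"az":0,"claw":1.5}
    - {"tx":0,"ty":0,"tz":0,"ax":0,"ay":0,"az":0,"claw":1.5}
    - {"tx":0,"ty":0,"tz":0,"ax":0,"ay":0,"az":0,"claw":1.5}
    - {"tx":0,"ty":0,"tz":0,"ax":0,"ay":0,"az":0,"claw":1.5}
    - {"tx":0,"ty":0,"tz":0,"ax":0,"ay":0,"az":0,"claw":1.5}
    - {"tx":0,"ty":0,"tz":0,"ax":0,"ay":0,"az":0,"claw":1.5}

```text
time_s: 3.9
tcp_pos: [0.6077, -0.0702, 0.0819]
ee_rot: [[-0.103, -0.995, 0.001], [-0.995, 0.103, 0.0], [-0.0, -0.0, -1.0]]
wrist_force: [0.3, 0.6, 0.2]
gripper_width: 0.48
gripper_force: 0.0
```

Request:
drive_tool:
  rows:
    - {"tx":-0.1,"ty":0,"tz":0,"ax":0,"ay":0,"az":0,"claw":1.5}
    - {"tx":-0.1,"ty":0,"tz":0,"ax":0,"ay":0,"az":0,"claw":1.5}
    - {"tx":0,"ty":0,"tz":0,"ax":0,"ay":0,"az":0,"claw":1.5}
    - {"tx":0,"ty":0,"tz":0,"ax":0,"ay":0,"az":0,"claw":1.5}
    - {"tx":0,"ty":0,"tz":0,"ax":0,"ay":0,"az":0,"claw":1.5}
    - {"tx":0,"ty":0,"tz":0,"ax":0,"ay":0,"az":0,"claw":1.5}

```text
time_s: 4.4
tcp_pos: [0.6093, -0.068, 0.0817]
ee_rot: [[-0.102, -0.995, 0.003], [-0.995, 0.102, 0.0], [-0.001, -0.003, -1.0]]
wrist_force: [5.4, 0.2, -3.7]
gripper_width: 0.264
gripper_force: 30.0
```

Gripped. I'll pull along the arc, which in tool axes is 110·(cos β, sin β) mm with β from -0.63 to +0.57.

Request:
drive_tool:
  rows:
    - {"tx":0.37,"ty":0.55,"tz":0,"ax":0,"ay":0,"az":0,"claw":1.5}
    - {"tx":0.34,"ty":0.57,"tz":0,"ax":0,"ay":0,"az":0,"claw":1.5}
    - {"tx":0.31,"ty":0.59,"tz":0,"ax":0,"ay":0,"az":0,"claw":1.5}
    - {"tx":0.27,"ty":0.6,"tz":0,"ax":0,"ay":0,"az":0,"claw":1.5}
    - {"tx":0.23,"ty":0.62,"tz":0,"ax":0,"ay":0,"az":0,"claw":1.5}

```text
time_s: 4.82
tcp_pos: [0.5793, -0.0796, 0.0817]
ee_rot: [[-0.103, -0.995, 0.006], [-0.995, 0.103, 0.001], [-0.002, -0.006, -1.0]]
wrist_force: [7.7, 3.0, -5.2]
gripper_width: 0.27
gripper_force: 30.0
```

Request:
drive_tool:
  rows:
    - {"tx":0.2,"ty":0.63,"tz":0,"ax":0,"ay":0,"az":0,"claw":1.5}
    - {"tx":0.16,"ty":0.64,"tz":0,"ax":0,"ay":0,"az":0,"claw":1.5}
    - {"tx":0.12,"ty":0.65,"tz":0,"ax":0,"ay":0,"az":0,"claw":1.5}
    - {"tx":0.08,"ty":0.66,"tz":0,"ax":0,"ay":0,"az":0,"claw":1.5}
    - {"tx":0.04,"ty":0.66,"tz":0,"ax":0,"ay":0,"az":0,"claw":1.5}
    - {"tx":0,"ty":0.66,"tz":0,"ax":0,"ay":0,"az":0,"claw":1.5}
    - {"tx":-0.04,"ty":0.66,"tz":0,"ax":0,"ay":0,"az":0,"claw":1.5}
    - {"tx":-0.08,"ty":0.66,"tz":0,"ax":0,"ay":0,"az":0,"claw":1.5}
    - {"tx":-0.12,"ty":0.65,"tz":0,"ax":0,"ay":0,"az":0,"claw":1.5}

```text
time_s: 5.57
tcp_pos: [0.521, -0.0768, 0.0818]
ee_rot: [[-0.102, -0.995, 0.007], [-0.995, 0.102, 0.002], [-0.002, -0.007, -1.0]]
wrist_force: [11.9, 0.6, -9.5]
gripper_width: 0.267
gripper_force: 30.0
```

Request:
drive_tool:
  rows:
    - {"tx":-0.16,"ty":0.64,"tz":0,"ax":0,"ay":0,"az":0,"claw":1.5}
    - {"tx":-0.2,"ty":0.63,"tz":0,"ax":0,"ay":0,"az":0,"claw":1.5}
    - {"tx":-0.23,"ty":0.62,"tz":0,"ax":0,"ay":0,"az":0,"claw":1.5}
    - {"tx":-0.27,"ty":0.6,"tz":0,"ax":0,"ay":0,"az":0,"claw":1.5}
    - {"tx":-0.31,"ty":0.59,"tz":0,"ax":0,"ay":0,"az":0,"claw":1.5}
    - {"tx":-0.34,"ty":0.57,"tz":0,"ax":0,"ay":0,"az":0,"claw":1.5}
    - {"tx":0,"ty":0,"tz":0,"ax":0,"ay":0,"az":0,"claw":1.5}
    - {"tx":0,"ty":0,"tz":0,"ax":0,"ay":0,"az":0,"claw":1.5}

```text
time_s: 6.23
tcp_pos: [0.4866, -0.0582, 0.0818]
ee_rot: [[-0.102, -0.995, 0.007], [-0.995, 0.102, 0.001], [-0.002, -0.007, -1.0]]
wrist_force: [10.2, 0.2, -10.0]
gripper_width: 0.264
gripper_force: 30.0
```

Run:
```python
from h import *
s=sense();print(s["tcp_pos"],s["wrist_force"],s["gripper_force"],s["time_s"])
p,d=capture("top");cv2.imwrite("pics/top1.png",cv2.resize(p[170:300,190:400,::-1],None,fx=3.7,fy=3.7,interpolation=cv2.INTER_CUBIC))
k=np.array(s["tcp_pos"][:2])-[.553,.029];print(np.hypot(*k),"q",-1.045-np.arctan2(k[1],k[0]))
```

```text
[ 0.48657206 -0.05820343  0.08175335] [ 10.20545063   0.16927234 -10.02219382] 29.99810384482771 6.2333
0.10962258018760564 q 1.1767803826044316
```

View pics/top1.png

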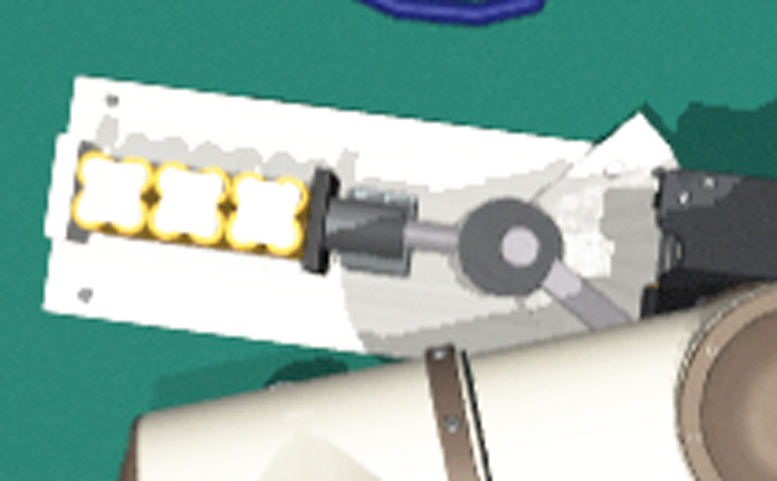

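The view shows the lever swung to the near side with the pack undisturbed. My estimate is q≈1.18, so I'll push on gently until the end stop shows in the force.

Request:
drive_tool:
  rows:
    - {"tx":-0.18,"ty":0.28,"tz":0,"ax":0,"ay":0,"az":0,"claw":1.5}
    - {"tx":-0.12,"ty":0.18,"tz":0,"ax":0,"ay":0,"az":0,"claw":1.5}
    - {"tx":0,"ty":0,"tz":0,"ax":0,"ay":0,"az":0,"claw":1.5}

```text
time_s: 6.53
tcp_pos: [0.483, -0.0552, 0.0818]
ee_rot: [[-0.102, -0.995, 0.008], [-0.995, 0.102, 0.001], [-0.002, -0.008, -1.0]]
wrist_force: [12.4, -2.5, -12.6]
gripper_width: 0.266
gripper_force: 30.0
```

Request:
drive_tool:
  rows:
    - {"tx":-0.12,"ty":0.18,"tz":0,"ax":0,"ay":0,"az":0,"claw":1.5}
    - {"tx":-0.06,"ty":0.09,"tz":0,"ax":0,"ay":0,"az":0,"claw":1.5}
    - {"tx":0,"ty":0,"tz":0,"ax":0,"ay":0,"az":0,"claw":1.5}

```text
time_s: 6.78
tcp_pos: [0.4808, -0.0532, 0.0818]
ee_rot: [[-0.102, -0.995, 0.009], [-0.995, 0.102, 0.001], [-0.002, -0.009, -1.0]]
wrist_force: [13.4, -3.1, -11.9]
gripper_width: 0.267
gripper_force: 30.0
```

Request:
drive_tool:
  rows:
    - {"tx":-0.12,"ty":0.18,"tz":0,"ax":0,"ay":0,"az":0,"claw":1.5}
    - {"tx":-0.06,"ty":0.09,"tz":0,"ax":0,"ay":0,"az":0,"claw":1.5}
    - {"tx":0,"ty":0,"tz":0,"ax":0,"ay":0,"az":0,"claw":1.5}

```text
time_s: 7.03
tcp_pos: [0.4803, -0.0525, 0.0819]
ee_rot: [[-0.101, -0.995, 0.012], [-0.995, 0.101, -0.001], [-0.0, -0.013, -1.0]]
wrist_force: [19.0, -11.6, -17.8]
gripper_width: 0.262
gripper_force: 30.0
```

Force jumped and motion stalled, so the lever is on the end stop. Now I ease it back at about 0.36 rad/s along the reversed path.

Request:
drive_tool:
  rows:
    - {"tx":0.16,"ty":-0.25,"tz":0,"ax":0,"ay":0,"az":0,"claw":1.5}
    - {"tx":0.17,"ty":-0.25,"tz":0,"ax":0,"ay":0,"az":0,"claw":1.5}
    - {"tx":0.16,"ty":-0.25,"tz":0,"ax":0,"ay":0,"az":0,"claw":1.5}
    - {"tx":0.17,"ty":-0.25,"tz":0,"ax":0,"ay":0,"az":0,"claw":1.5}
    - {"tx":0.17,"ty":-0.28,"tz":0,"ax":0,"ay":0,"az":0,"claw":1.5}
    - {"tx":0.17,"ty":-0.29,"tz":0,"ax":0,"ay":0,"az":0,"claw":1.5}
    - {"tx":0.16,"ty":-0.29,"tz":0,"ax":0,"ay":0,"az":0,"claw":1.5}
    - {"tx":0.15,"ty":-0.3,"tz":0,"ax":0,"ay":0,"az":0,"claw":1.5}
    - {"tx":0.14,"ty":-0.3,"tz":0,"ax":0,"ay":0,"az":0,"claw":1.5}
    - {"tx":0.13,"ty":-0.3,"tz":0,"ax":0,"ay":0,"az":0,"claw":1.5}

```text
time_s: 7.87
tcp_pos: [0.5038, -0.0696, 0.0817]
ee_rot: [[-0.102, -0.995, 0.008], [-0.995, 0.102, 0.001], [-0.002, -0.008, -1.0]]
wrist_force: [10.4, 1.4, -8.7]
gripper_width: 0.266
gripper_force: 30.0
```

Request:
drive_tool:
  rows:
    - {"tx":0.12,"ty":-0.31,"tz":0,"ax":0,"ay":0,"az":0,"claw":1.5}
    - {"tx":0.11,"ty":-0.31,"tz":0,"ax":0,"ay":0,"az":0,"claw":1.5}
    - {"tx":0.1,"ty":-0.31,"tz":0,"ax":0,"ay":0,"az":0,"claw":1.5}
    - {"tx":0.1,"ty":-0.32,"tz":0,"ax":0,"ay":0,"az":0,"claw":1.5}
    - {"tx":0.08,"ty":-0.32,"tz":0,"ax":0,"ay":0,"az":0,"claw":1.5}
    - {"tx":0.08,"ty":-0.32,"tz":0,"ax":0,"ay":0,"az":0,"claw":1.5}
    - {"tx":0.06,"ty":-0.32,"tz":0,"ax":0,"ay":0,"az":0,"claw":1.5}
    - {"tx":0.06,"ty":-0.33,"tz":0,"ax":0,"ay":0,"az":0,"claw":1.5}
    - {"tx":0.04,"ty":-0.33,"tz":0,"ax":0,"ay":0,"az":0,"claw":1.5}
    - {"tx":0.04,"ty":-0.33,"tz":0,"ax":0,"ay":0,"az":0,"claw":1.5}

```text
time_s: 8.7
tcp_pos: [0.5331, -0.0801, 0.0817]
ee_rot: [[-0.103, -0.995, 0.004], [-0.995, 0.103, 0.002], [-0.002, -0.004, -1.0]]
wrist_force: [6.9, 4.3, -4.7]
gripper_width: 0.264
gripper_force: 30.0
```

Request:
drive_tool:
  rows:
    - {"tx":0.02,"ty":-0.33,"tz":0,"ax":0,"ay":0,"az":0,"claw":1.5}
    - {"tx":0.02,"ty":-0.33,"tz":0,"ax":0,"ay":0,"az":0,"claw":1.5}
    - {"tx":0,"ty":-0.33,"tz":0,"ax":0,"ay":0,"az":0,"claw":1.5}
    - {"tx":0,"ty":-0.33,"tz":0,"ax":0,"ay":0,"az":0,"claw":1.5}
    - {"tx":-0.02,"ty":-0.33,"tz":0,"ax":0,"ay":0,"az":0,"claw":1.5}
    - {"tx":-0.02,"ty":-0.33,"tz":0,"ax":0,"ay":0,"az":0,"claw":1.5}
    - {"tx":-0.04,"ty":-0.33,"tz":0,"ax":0,"ay":0,"az":0,"claw":1.5}
    - {"tx":-0.04,"ty":-0.33,"tz":0,"ax":0,"ay":0,"az":0,"claw":1.5}
    - {"tx":-0.06,"ty":-0.33,"tz":0,"ax":0,"ay":0,"az":0,"claw":1.5}
    - {"tx":-0.06,"ty":-0.32,"tz":0,"ax":0,"ay":0,"az":0,"claw":1.5}

```text
time_s: 9.53
tcp_pos: [0.5666, -0.0817, 0.0817]
ee_rot: [[-0.102, -0.995, 0.005], [-0.995, 0.102, 0.001], [-0.002, -0.005, -1.0]]
wrist_force: [6.9, 3.3, -4.1]
gripper_width: 0.266
gripper_force: 30.0
```

Request:
drive_tool:
  rows:
    - {"tx":-0.08,"ty":-0.32,"tz":0,"ax":0,"ay":0,"az":0,"claw":1.5}
    - {"tx":-0.08,"ty":-0.32,"tz":0,"ax":0,"ay":0,"az":0,"claw":1.5}
    - {"tx":-0.1,"ty":-0.32,"tz":0,"ax":0,"ay":0,"az":0,"claw":1.5}
    - {"tx":-0.1,"ty":-0.31,"tz":0,"ax":0,"ay":0,"az":0,"claw":1.5}
    - {"tx":-0.11,"ty":-0.31,"tz":0,"ax":0,"ay":0,"az":0,"claw":1.5}
    - {"tx":-0.12,"ty":-0.31,"tz":0,"ax":0,"ay":0,"az":0,"claw":1.5}
    - {"tx":-0.13,"ty":-0.3,"tz":0,"ax":0,"ay":0,"az":0,"claw":1.5}
    - {"tx":-0.14,"ty":-0.3,"tz":0,"ax":0,"ay":0,"az":0,"claw":1.5}
    - {"tx":-0.15,"ty":-0.3,"tz":0,"ax":0,"ay":0,"az":0,"claw":1.5}

```text
time_s: 10.28
tcp_pos: [0.5932, -0.0755, 0.0817]
ee_rot: [[-0.103, -0.995, 0.0], [-0.995, 0.103, -0.0], [0.0, -0.0, -1.0]]
wrist_force: [2.7, 0.2, -0.8]
gripper_width: 0.268
gripper_force: 30.0
```

Request:
drive_tool:
  rows:
    - {"tx":-0.16,"ty":-0.3,"tz":0,"ax":0,"ay":0,"az":0,"claw":1.5}
    - {"tx":-0.17,"ty":-0.29,"tz":0,"ax":0,"ay":0,"az":0,"claw":1.5}
    - {"tx":-0.17,"ty":-0.29,"tz":0,"ax":0,"ay":0,"az":0,"claw":1.5}
    - {"tx":-0.18,"ty":-0.28,"tz":0,"ax":0,"ay":0,"az":0,"claw":1.5}
    - {"tx":-0.18,"ty":-0.28,"tz":0,"ax":0,"ay":0,"az":0,"claw":1.5}
    - {"tx":0,"ty":0,"tz":0,"ax":0,"ay":0,"az":0,"claw":1.5}
    - {"tx":0,"ty":0,"tz":0,"ax":0,"ay":0,"az":0,"claw":1.5}

```text
time_s: 10.87
tcp_pos: [0.6091, -0.0681, 0.0817]
ee_rot: [[-0.103, -0.995, 0.002], [-0.995, 0.103, 0.0], [-0.001, -0.002, -1.0]]
wrist_force: [5.7, 0.8, -3.0]
gripper_width: 0.266
gripper_force: 30.0
```

Request:
drive_tool:
  rows:
    - {"tx":-0.06,"ty":-0.09,"tz":0,"ax":0,"ay":0,"az":0,"claw":1.5}
    - {"tx":0,"ty":0,"tz":0,"ax":0,"ay":0,"az":0,"claw":1.5}
    - {"tx":0,"ty":0,"tz":0,"ax":0,"ay":0,"az":0,"claw":1.5}
    - {"tx":0.06,"ty":0.09,"tz":0,"ax":0,"ay":0,"az":0,"claw":1.5}

```text
time_s: 11.2
tcp_pos: [0.6088, -0.0683, 0.0817]
ee_rot: [[-0.103, -0.995, 0.002], [-0.995, 0.103, 0.0], [-0.0, -0.002, -1.0]]
wrist_force: [6.2, 1.2, -2.9]
gripper_width: 0.264
gripper_force: 30.0
```

Request:
drive_tool:
  rows:
    - {"tx":0.37,"ty":0.55,"tz":0,"ax":0,"ay":0,"az":0,"claw":1.5}
    - {"tx":0.34,"ty":0.57,"tz":0,"ax":0,"ay":0,"az":0,"claw":1.5}
    - {"tx":0.31,"ty":0.59,"tz":0,"ax":0,"ay":0,"az":0,"claw":1.5}
    - {"tx":0.27,"ty":0.6,"tz":0,"ax":0,"ay":0,"az":0,"claw":1.5}
    - {"tx":0.23,"ty":0.62,"tz":0,"ax":0,"ay":0,"az":0,"claw":1.5}
    - {"tx":0.2,"ty":0.63,"tz":0,"ax":0,"ay":0,"az":0,"claw":1.5}
    - {"tx":0.16,"ty":0.64,"tz":0,"ax":0,"ay":0,"az":0,"claw":1.5}
    - {"tx":0.12,"ty":0.65,"tz":0,"ax":0,"ay":0,"az":0,"claw":1.5}
    - {"tx":0.08,"ty":0.66,"tz":0,"ax":0,"ay":0,"az":0,"claw":1.5}
    - {"tx":0.04,"ty":0.66,"tz":0,"ax":0,"ay":0,"az":0,"claw":1.5}

```text
time_s: 12.03
tcp_pos: [0.5454, -0.0819, 0.0817]
ee_rot: [[-0.103, -0.995, 0.003], [-0.995, 0.103, 0.002], [-0.002, -0.003, -1.0]]
wrist_force: [7.9, 5.1, -4.5]
gripper_width: 0.267
gripper_force: 30.0
```

Request:
drive_tool:
  rows:
    - {"tx":0,"ty":0.1,"tz":0,"ax":0,"ay":0,"az":0,"claw":1.5}
    - {"tx":0,"ty":0,"tz":0,"ax":0,"ay":0,"az":0,"claw":1.5}
    - {"tx":0,"ty":0,"tz":0,"ax":0,"ay":0,"az":0,"claw":1.5}
    - {"tx":0,"ty":0,"tz":0,"ax":0,"ay":0,"az":0,"claw":1.5}

```text
time_s: 12.37
tcp_pos: [0.5452, -0.0819, 0.0817]
ee_rot: [[-0.102, -0.995, 0.005], [-0.995, 0.102, 0.002], [-0.002, -0.004, -1.0]]
wrist_force: [8.2, 4.2, -4.8]
gripper_width: 0.265
gripper_force: 30.0
```

Run:
```python
from h import *
s=sense();print(s["tcp_pos"],s["wrist_force"],s["gripper_force"],s["time_s"])
k=np.array(s["tcp_pos"][:2])-[.553,.029];print(np.hypot(*k),"q",-1.045-np.arctan2(k[1],k[0]))
p,d=capture("wrist");cv2.imwrite("pics/w2.png",p[:,:,::-1])
```

```text
[ 0.54518968 -0.08187258  0.0817148 ] [ 8.19974899  4.19113626 -4.75421879] 29.998773174822873 12.3667
0.11114733766642149 q 0.5961242146964643
```

View pics/w2.png

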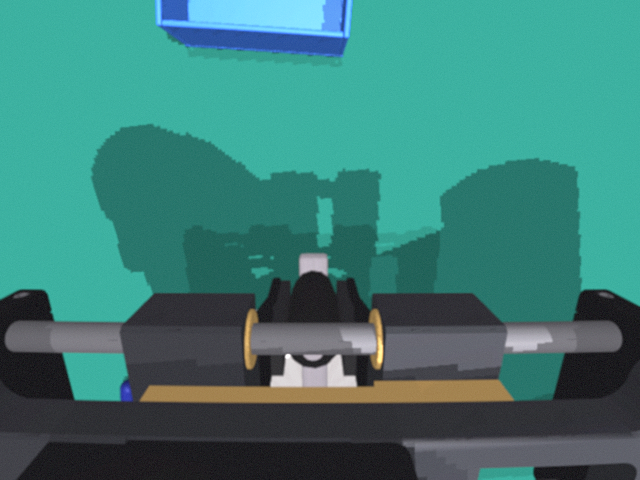

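The wrist view shows the knob between the pads at (313,300), with the lever arm along the mid direction. Two estimates give q≈0.60. I'll hold a moment, then hand in.

Request:
drive_tool:
  rows:
    - {"tx":0,"ty":0,"tz":0,"ax":0,"ay":0,"az":0,"claw":1.5}
    - {"tx":0,"ty":0,"tz":0,"ax":0,"ay":0,"az":0,"claw":1.5}
    - {"tx":0,"ty":0,"tz":0,"ax":0,"ay":0,"az":0,"claw":1.5}
    - {"tx":0,"ty":0,"tz":0,"ax":0,"ay":0,"az":0,"claw":1.5}
    - {"tx":0,"ty":0,"tz":0,"ax":0,"ay":0,"az":0,"claw":1.5}
    - {"tx":0,"ty":0,"tz":0,"ax":0,"ay":0,"az":0,"claw":1.5}

```text
time_s: 12.92
tcp_pos: [0.5452, -0.0819, 0.0817]
ee_rot: [[-0.103, -0.995, 0.004], [-0.995, 0.103, 0.002], [-0.002, -0.004, -1.0]]
wrist_force: [7.6, 5.5, -5.1]
gripper_width: 0.266
gripper_force: 30.0
```

```bash
python3 -c "
from station import *
s=sense();print(s['tcp_pos'],s['gripper_force']);print(finish_job())"
```

```text
[ 0.54522737 -0.08189977  0.08169067] 29.999041239232156
the job is handed in; nothing more can be done
None
```

I pulled the lever to its end stop, eased it back to rest over about 4 s, then pulled it to the third click (about 0.60 rad, estimated from the arm's position) and handed in with the fingers still gripping the knob; no verdict was returned.

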